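# Release the key left latched down on the jeweller's switch box

## Robot

A 6-joint arm with a two-finger parallel gripper is mounted at the origin on the work surface. World frame = base frame: x ahead of the robot, y to its left, z up, the work surface at z = 0. Lengths are in mm, angles in rad, forces in N, time in s.
With the tool pointing down it reaches from about 350 to 875 mm from the base axis. Payload 4.2 kg.
Tool frame: the origin (TCP) lies midway between the tips of the shut fingers; the grasp point (between the pads) lies 19 mm behind it; x points along the fingers, z is the direction in which the jaws open and shut, and the axes are right-handed (so a half turn about x gives the same grasp; the last joint's range is limited). The gripper opens to 85 mm and grips with 20 to 120 N. Pads are 22 mm wide; open, the fingers measure 114 mm over their backs; the gripper's body (76 mm by 85 mm) begins 54 mm behind the grasp point. The pads swing forward as they close: fully open they stand 13 mm farther back than shut.
Start: joints at [-1.019, 0.385, 0.008, 0, -1.194, -0.259], TCP at [180.412, -598.373, 211.112] pointing down, gripper open.
Joint ranges: [-3.14, 3.14], [-1.21, 2.06], [-1.07, 1.41], [-3.16, 2.05], [-2.99, -0.16], [-3.1, 3.1]. Speed limits (rad/s): [2.79, 2.79, 3.14, 3.14, 3.14, 3.14].

## Interface

Orientations are given as a rotation vector (axis times angle).
In Python, from bench import manip, eyes, job gives the robot as it stands.
- The arm moves only by the tool drive_tool, never from a script. Its argument "motion" is a list that holds one entry, the list of rows, each a list of 7 numbers: the turn, a rotation vector about the tool's x, y, z in degrees, then the shift along the tool's x, y, z in cm, then the closure, from 0 (fully open) to 1 (shut). In form: [[[wx, wy, wz, tx, ty, tz, grip], ...]]. A call has 1 to 20 rows; each row is the pose to reach, as a shift and turn from the pose commanded when the call began, along the tool's axes at that moment; what a row does not reach only later rows make up. A row lasts 1/8 s, in which the tool goes at most 62.5 mm and 10.7 degrees, less where a joint would pass 70% of its speed; a pose out of reach is approached as far as the arm can. A call with a gripper value outside its range is refused whole. The fingers move at their own pace and stop on an object; "newtons" is the grip in N (left out, the last holds). Time passes only in rows, so rows that repeat a pose let the fingers close. It gives the time, the measured TCP pose, the force and the opening at its end, in the units of the state.
- manip.sense(): the state, without advancing time (a new reading comes with each control period).
- eyes.camera(name): name is "scene" or "top" or "wrist"; returns a dict with "img" (480x640x3 uint8, blue, green, red), "fx", "fy", "cx", "cy" (pixels), "R" (3x3) and "t" (3): a world point X has camera coordinates R X + t. Camera axes: x right, y down, z forward; pixel columns grow to the right and rows downward; lengths in mm; the calibration is good to about 2 mm. A picture is of the moment at which its call begins. There is no depth.
- job.hand_in(): hands the job in, once; it reports no verdict.
Trained networks look in a picture, given as the dict that the camera call returned (one of the last four; its "shot" number tells which), for a name from the list of things; names that differ only in an ending like _2 or _b are one class to them, and where a whole thing is asked for, a point or a joint stands for the part that bears it (a point fixed in the world has none). Each returns a list of dicts, best first, with "score" (0 to 1); they miss things now and then, are a little off and sometimes report something else, mostly with a low value. They report only what shows in the picture. A call takes as long as a camera call.
- eyes.find_in(label, picture): "box" ([left, top, right, bottom] in pixels, round what is visible of it).
- eyes.silhouettes(label, picture): "region" (480x640 bool, what is visible of it) and "box" ([left, top, right, bottom] in pixels, round what is visible of it).
The state is a dict: "clock": time; "joint_positions": joint angles; "joint_vel": joint speeds; "tau": joint torques, N m; "position": TCP position; "tool_rot": TCP orientation; "force": force on the tool from outside, world axes, zero at the start; "wrist_torque": the same for the moment, N m; "grip_width": finger opening in mm.
Only numpy, scipy, OpenCV 4.12 (cv2) and the standard library are available. Lean on these libraries where they do the work, as an engineer would, in place of code of your own. Each camera call takes 0.05 s, during which the arm holds its last target.

## Task

One of the four identical keys on the bench's switch box has been left latched down and stands slightly lower than the rest. With closed fingertips, tap the keys lightly to find it (a free key gives and springs back, the latched one stands firm), then press that key firmly down so that it lets go and springs up level with the others. Do not push a free key more than about half-way down, pick nothing up, and leave the things lying on and around the box where they are.

Things in the scene. Friction and masses are not known exactly. Their poses are not given: they have to be found in the camera images.
- switch_box: Fixed grey switch box, 160 mm deep (its x), 250 mm long (its y), flat deck 55 mm above the bench. Origin: centre of its underside, z up. Four identical ivory keys (caps 26 x 26 mm, in black frames 36 x 36 mm standing 4 mm above the deck) in a row along y, 50 mm apart, at x -35 mm. A loupe and a ring stand loose on the deck behind the row (+x).
- place1 (a point): Key place 1 of 4 (box's y +75 mm): point fixed to the box, at the centre of a FREE key's cap top, 16 mm above the deck, 71 mm above the bench (the latched key's is 3.5 mm lower).
- place2 (a point): Key place 2 of 4 (box's y +25 mm): point fixed to the box, at the centre of a FREE key's cap top, 16 mm above the deck, 71 mm above the bench (the latched key's is 3.5 mm lower). Any free key: sprung up, starts at 1.5 N, then 0.6 N more per mm (2.7 N at 2 mm, 5.4 N at 6.5 mm); beyond 6.5 mm it counts as switched on.
- place3 (a point): Key place 3 of 4 (box's y -25 mm): point fixed to the box, at the centre of a FREE key's cap top, 16 mm above the deck, 71 mm above the bench (the latched key's is 3.5 mm lower). The latched key: cap top 3.5 mm below this level; does not yield to a tap under 3.6 N; pressed to about 7 mm below this level or more (8 to 10 N; rigid stop at 10 mm) it lets go and springs up with the finger.
- place4 (a point): Key place 4 of 4 (box's y -75 mm): point fixed to the box, at the centre of a FREE key's cap top, 16 mm above the deck, 71 mm above the bench (the latched key's is 3.5 mm lower).
- key_a (a joint): How far down one of the four keys is, in m: 0 = fully up, 0.0035 = latched, 0.010 = bottom stop. Which of the four places this key occupies changes from run to run and is not told (the letter says nothing about the place).
- key_b (a joint): How far down one of the four keys is, in m: 0 = fully up, 0.0035 = latched, 0.010 = bottom stop. Which of the four places this key occupies changes from run to run and is not told (the letter says nothing about the place).
- key_c (a joint): How far down one of the four keys is, in m: 0 = fully up, 0.0035 = latched, 0.010 = bottom stop. Which of the four places this key occupies changes from run to run and is not told (the letter says nothing about the place).
- key_d (a joint): How far down one of the four keys is, in m: 0 = fully up, 0.0035 = latched, 0.010 = bottom stop. Which of the four places this key occupies changes from run to run and is not told (the letter says nothing about the place).
- loupe: Bystander: eyepiece loupe, copper-coloured, 28 mm across, 22 mm high, standing on the rear of the switch box's deck. Not to be moved.
- gold_ring: Bystander: plain gold-coloured finger ring lying flat, 23 mm across, 6 mm high, on the rear of the deck. Not to be moved.
- pliers: Bystander: steel pliers lying on the bench beside the +y end of the box, 130 mm long, 11 mm high. Not to be moved.
- ring_box: Bystander: wooden ring box, 48 x 48 mm, 37 mm high, beside the -y end of the box. Not to be moved.
- hammer: Bystander: bench hammer lying on the right of the bench. Not to be moved.
- file: Bystander: flat file with wooden handle, 255 mm long, lying on the left of the bench. Not to be moved.
- flux_jar: Bystander: amber jar with black cap, 44 mm across, 55 mm high, on the left of the bench. Not to be moved.

How it is judged:
By the outcome, as a careful person would: the job done as asked, in the order asked, and still so for the second after the job is handed in, with the robot touching nothing.
It also fails if it takes over 45 s, if anything falls off the work surface, if the arm or the gripper's body presses on something with over 40 N, if the wrist force passes 120 N, or if a joint passes its speed limit or range.

## Working session

There is one attempt and no reset: what is moved stays moved. The work goes in short steps, Python scripts to look and compute and a tool call to move; the robot and the scene stay as the last step left them, time stands still between calls to the robot, and variables do not carry over. Pictures are saved under pics/ and viewed, and the job is handed in when it is done.

Besides the shell and the picture viewer there is one more tool, called after ">>>" as name([rows], argument=value, ...), one row to a line, values as JSON. drive_tool: Moves the arm, as the interface text tells. Its arguments: {"type":"object","properties":{"motion":{"type":"array"},"newtons":{"type":"number"}},"required":["motion"]}

```bash
mkdir -p pics
cat > h.py <<'E'
import sys; sys.path.insert(0,'.')
import numpy as np, cv2
from bench import manip, eyes, job
E
python3 - <<'E'
from h import *
print(manip.sense())
for n in ("scene","top"):
    p=eyes.camera(n); cv2.imwrite(f'pics/{n}0.png',p['img']); print(n,p['fx'],p['fy'],p['cx'],p['cy'],p['R'],p['t'])
    for l in ("switch_box","place1"):
        for d in eyes.find_in(l,p): print(l,d)
    np.save(f'{n}.npy',p,allow_pickle=True)
E
```

```text
{'clock': 0.0, 'joint_positions': array([-1.01939820e+00,  3.85598221e-01,  6.58858459e-03, -5.37700894e-04,
       -1.19399197e+00, -2.58575528e-01]), 'joint_vel': array([-0.00047112,  0.00091228,  0.00238923, -0.0008656 , -0.00156994,
        0.00066345]), 'tau': array([ 7.07798736e-04, -3.92290986e+01,  1.88407588e+01,  4.18633953e+00,
       -4.63823089e-03,  1.41138887e-06]), 'position': array([ 180.23162863, -597.77402777,  209.97617097]), 'tool_rot': array([-1.41947332,  1.0549343 ,  1.42277022]), 'force': array([-0.17767218, -0.31428149,  0.47025278]), 'wrist_torque': array([-0.02684017, -0.0111829 , -0.03710332]), 'grip_width': 85.09547027787191}
scene 557.6964000588802 557.6964000588802 320.1338176830569 238.72897057168916 [[-0.66142014  0.74999791  0.00515123]
 [ 0.64909055  0.57584442 -0.49707611]
 [-0.37577235 -0.32543254 -0.86769165]] [ 359.24190886 -277.33998576 1461.18136871]
switch_box {'box': [240.2, 190.8, 370.9, 303.8], 'score': 0.68}
switch_box {'box': [130.6, 146.6, 237.2, 178.0], 'score': 0.64}
place1 {'box': [227.5, 189.2, 258.0, 215.0], 'score': 0.66}
place1 {'box': [236.6, 192.2, 368.1, 304.7], 'score': 0.6}
top 624.4325928682703 624.4325928682703 329.78092565521104 233.16364477741058 [[ 0.06794568 -0.99768547 -0.00266213]
 [-0.97748896 -0.06603554 -0.20038624]
 [ 0.19974665  0.01621758 -0.97971336]] [ -35.70182034  535.81666203 1531.39357973]
switch_box {'box': [309.1, 204.9, 405.8, 276.3], 'score': 0.91}
switch_box {'box': [146.3, 169.9, 192.4, 259.7], 'score': 0.23}
place1 {'box': [307.7, 205.8, 408.0, 273.0], 'score': 0.81}
```

View pics/scene0.png

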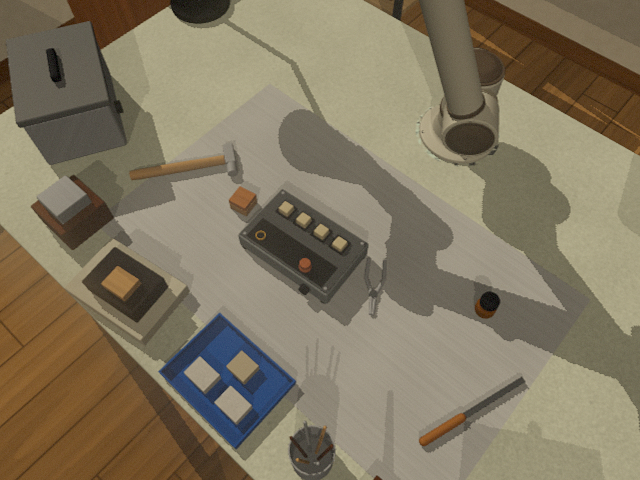

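View pics/top0.png

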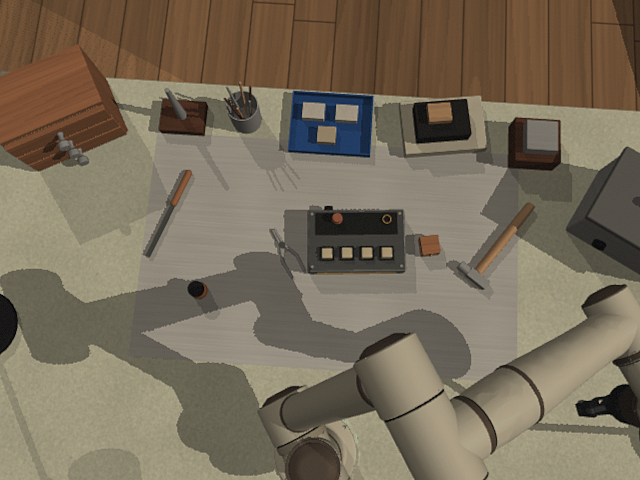

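Run:
```python
import cv2
i=cv2.imread('pics/scene0.png')[180:315,215:385]; j=cv2.imread('pics/top0.png')[195:285,300:415]
cv2.imwrite('pics/scene0z.png',cv2.resize(i,None,fx=4.4,fy=4.4,interpolation=cv2.INTER_CUBIC)); cv2.imwrite('pics/top0z.png',cv2.resize(j,None,fx=6,fy=6,interpolation=cv2.INTER_CUBIC))
```

```text
(no output)
```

View pics/scene0z.png

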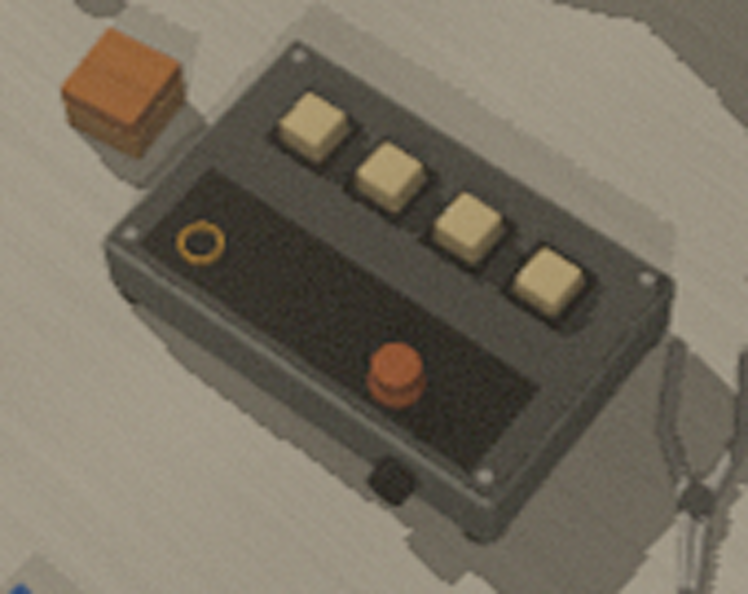

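View pics/top0z.png

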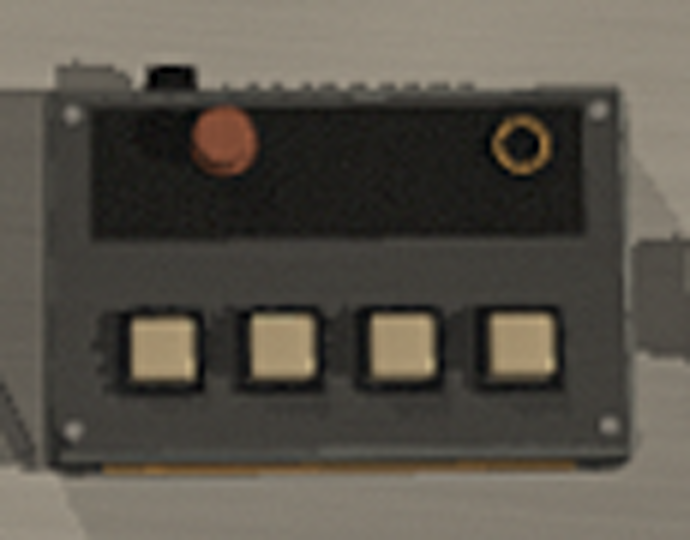

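The four keys sit in a row: in the top view at about (327,253), (347,253), (367,253) and (387,252), with place1 on the left (+y). The loupe and ring are behind them, towards +x. Next I work out the key positions.

```bash
cat >> h.py <<'E'
def ray(p,u,v,z):
    R=np.array(p['R']);t=np.array(p['t']);c=-R.T@t
    d=R.T@np.array([(u-p['cx'])/p['fx'],(v-p['cy'])/p['fy'],1]); return (c+d*(z-c[2])/d[2])
E
python3 - <<'E'
from h import *
from scipy.spatial.transform import Rotation as Ro
T=np.load('top.npy',allow_pickle=True).item();S=np.load('scene.npy',allow_pickle=True).item()
for P in(T,S): print('cam',-np.array(P['R']).T@np.array(P['t']))
print('top')
for u,v in [(165,349),(285,348),(405,346),(522,344)]: print(ray(T,u/6+300-.4,v/6+195-.4,71).round(1))
for u,v in [(72,113),(598,110),(73,430),(609,426)]: print(' screw',ray(T,u/6+300-.4,v/6+195-.4,55).round(1))
print('scene')
for u,v in [(551,275),(470,220),(391,169),(313,120)]: print(ray(S,u/4.4+215-.4,v/4.4+180-.4,71).round(1))
for u,v in [(485,477),(131,233),(648,278),(299,55)]: print(' screw',ray(S,u/4.4+215-.4,v/4.4+180-.4,55).round(1))
s=manip.sense(); print(Ro.from_rotvec(s['tool_rot']).as_matrix().round(3))
E
```

```text
cam [ 220.2899215   -25.07174644 1607.60199344]
cam [ 966.70015775  365.7899601  1128.14525623]
top
[483.3   3.6  71. ]
[487.1 -46.1  71. ]
[491.3 -95.9  71. ]
[ 495.4 -144.4   71. ]
 screw [585.   50.5  55. ]
 screw [ 601.4 -172.9   55. ]
 screw [449.1  40.   55. ]
 screw [ 466.  -183.7   55. ]
scene
[486.8   7.   71. ]
[489.6 -43.9  71. ]
[493.6 -93.8  71. ]
[ 498.3 -143.6   71. ]
 screw [585.3  50.   55. ]
 screw [ 602.2 -173.6   55. ]
 screw [448.5  39.1  55. ]
 screw [ 466.2 -184.9   55. ]
[[-0.    -0.957 -0.289]
 [ 0.001 -0.289  0.957]
 [-1.     0.     0.001]]
```

>>> drive_tool([
  [[12.5, 0, 0, 6, -43.35, 34.3, 1], [12.5, 0, 0, 6, -43.35, 34.3, 1], [12.5, 0, 0, 6, -43.35, 34.3, 1], [12.5, 0, 0, 6, -43.35, 34.3, 1], [12.5, 0, 0, 6, -43.35, 34.3, 1], [12.5, 0, 0, 6, -43.35, 34.3, 1], [12.5, 0, 0, 6, -43.35, 34.3, 1], [12.5, 0, 0, 6, -43.35, 34.3, 1], [12.5, 0, 0, 6, -43.35, 34.3, 1], [12.5, 0, 0, 6, -43.35, 34.3, 1], [12.5, 0, 0, 6, -43.35, 34.3, 1], [12.5, 0, 0, 6, -43.35, 34.3, 1], [12.5, 0, 0, 6, -43.35, 34.3, 1], [12.5, 0, 0, 6, -43.35, 34.3, 1]],
], newtons=40)

```text
clock: 2.05
position: [496.2, -145.6, 151.3]
tool_rot: [-1.263, 1.173, 1.263]
force: [-0.1, -0.1, -0.2]
grip_width: -0.0
```

Run:
```python
from h import *
from scipy.spatial.transform import Rotation as Ro
s=manip.sense(); print(s['clock'],s['position'],s['force'],s['grip_width']); print(Ro.from_rotvec(s['tool_rot']).as_matrix().round(3))
p=eyes.camera('wrist'); cv2.imwrite('pics/w1.png',p['img']); np.save('w1.npy',p,allow_pickle=True); print(-np.array(p['R']).T@np.array(p['t']))
```

```text
2.05 [ 496.16154258 -145.55303682  151.30147756] [-0.12617328 -0.14378695 -0.19769017] -0.01926718639871863
[[ 0.    -0.997 -0.073]
 [ 0.    -0.073  0.997]
 [-1.    -0.    -0.   ]]
[ 429.13574693 -149.74792264  312.67745246]
```

View pics/w1.png

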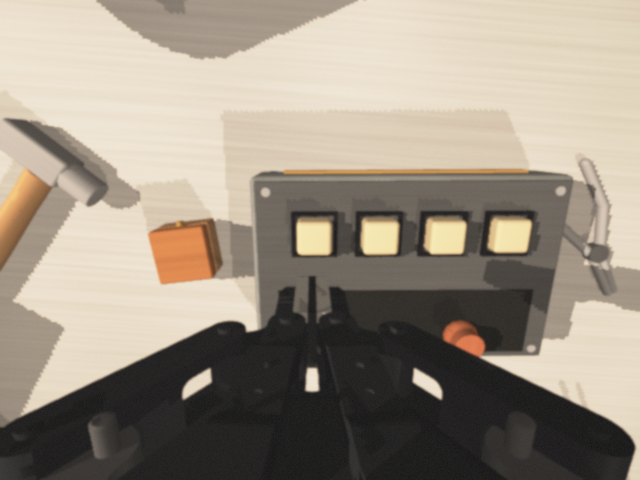

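The wrist view shows the row at v≈235: place4 at u≈315 on the left, through to place1 at u≈510. The fingertips are at (312,280). I'll refine the positions from the cap tops.

Run:
```python
from h import *
p=np.load('w1.npy',allow_pickle=True).item()
im=p['img']; c=im[195:275,280:550]; cv2.imwrite('pics/w1z.png',cv2.resize(c,None,fx=2.9,fy=2.9,interpolation=cv2.INTER_CUBIC))
for th in(190,215,230):
    m=((im[...,2]>th)&(im[...,0]<200)).astype(np.uint8); m[:195]=0;m[275:]=0;m[:,:285]=0;m[:,545:]=0
    n,l,st,ce=cv2.connectedComponentsWithStats(m)
    for i in range(1,n):
        if st[i,4]>200: x,y,w,h,a=st[i]; print(th,st[i],ce[i].round(1),ray(p,x+w/2,y+h/2,71).round(1))
for u,v in [(265,192),(561,190),(531,349)]: print(ray(p,u,v,55).round(1))
```

```text
190 [ 425  219   41   35 1249] [445.  236.6] [487.8 -46.4  71. ]
190 [ 489  219   42   33 1231] [509.3 235.2] [483.6   0.8  71. ]
190 [ 297  221   34   34 1082] [313.1 237.8] [ 495.9 -143.    71. ]
190 [ 362  220   36   34 1122] [379.3 237.2] [491.6 -94.5  71. ]
215 [ 426  221   40   33 1139] [445.2 236.8] [488.5 -45.9  71. ]
215 [ 490  220   41   32 1153] [509.6 235.7] [483.9   1.2  71. ]
215 [ 297  222   33   32 1011] [313.  237.9] [ 496.  -143.3   71. ]
215 [ 362  222   36   32 1058] [379.3 237.6] [492.4 -94.4  71. ]
230 [494 221  36  30 960] [511.1 235.8] [483.8   2.3  71. ]
230 [298 223  31  31 924] [313.  238.4] [ 496.3 -143.3   71. ]
230 [363 223  34  30 969] [379.6 237.5] [492.4 -94.4  71. ]
230 [430 223  35  30 985] [446.5 237.4] [488.8 -44.8  71. ]
[ 467.  -182.2   55. ]
[449.2  41.3  55. ]
[585.9  51.7  55. ]
```

View pics/w1z.png

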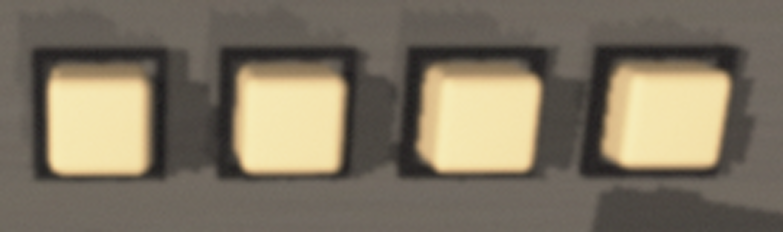

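>>> drive_tool([
  [[0, 0, 0, 4, 0, 0.15, 1], [0, 0, 0, 7.7, 0, 0.15, 1], [0, 0, 0, 7.7, 0, 0.15, 1], [0, 0, 0, 7.7, 0, 0.15, 1], [0, 0, 0, 7.7, 0, 0.15, 1]],
])

```text
clock: 2.72
position: [497.7, -143.4, 75.9]
tool_rot: [-1.266, 1.17, 1.261]
force: [-1.0, 0.7, -0.1]
grip_width: -0.2
```

>>> drive_tool([
  [[0, 0, 0, 0.3, 0, 0, 1], [0, 0, 0, 0.5, 0, 0, 1], [0, 0, 0, 0.5, 0, 0, 1], [0, 0, 0, 0.5, 0, 0, 1]],
])

```text
clock: 3.22
position: [496.4, -143.4, 69.1]
tool_rot: [-1.264, 1.173, 1.264]
force: [-0.2, -0.3, 0.1]
grip_width: 0.1
```

>>> drive_tool([
  [[0, 0, 0, 0.1, 0, 0, 1], [0, 0, 0, 0.1, 0, 0, 1], [0, 0, 0, 0.1, 0, 0, 1]],
])

```text
clock: 3.6
position: [496.4, -143.4, 68.1]
tool_rot: [-1.264, 1.173, 1.264]
force: [-0.4, -1.1, 0.8]
grip_width: 0.1
```

>>> drive_tool([
  [[0, 0, 0, 0.05, 0, 0, 1], [0, 0, 0, 0.05, 0, 0, 1], [0, 0, 0, 0.05, 0, 0, 1]],
])

```text
clock: 3.98
position: [496.4, -143.3, 67.6]
tool_rot: [-1.264, 1.173, 1.264]
force: [-0.2, -0.0, 0.2]
grip_width: -0.2
```

>>> drive_tool([
  [[0, 0, 0, 0.04, 0, 0, 1], [0, 0, 0, 0.04, 0, 0, 1], [0, 0, 0, 0.04, 0, 0, 1]],
])

```text
clock: 4.35
position: [496.4, -143.4, 67.2]
tool_rot: [-1.264, 1.173, 1.264]
force: [-0.4, 0.5, 0.3]
grip_width: -0.0
```

>>> drive_tool([
  [[0, 0, 0, 0.04, 0, 0, 1], [0, 0, 0, 0.04, 0, 0, 1], [0, 0, 0, 0.04, 0, 0, 1]],
])

```text
clock: 4.72
position: [496.4, -143.3, 66.8]
tool_rot: [-1.264, 1.173, 1.264]
force: [0.3, 0.7, 0.4]
grip_width: 0.2
```

>>> drive_tool([
  [[0, 0, 0, -1.5, 0, 0, 1], [0, 0, 0, -1.5, 0, 2.5, 1], [0, 0, 0, -1.5, 0, 5, 1], [0, 0, 0, -0.8, 0, 5, 1], [0, 0, 0, -0.25, 0, 5, 1], [0, 0, 0, -0.25, 0, 5, 1], [0, 0, 0, -0.25, 0, 5, 1], [0, 0, 0, -0.25, 0, 5, 1]],
])

```text
clock: 5.72
position: [492.7, -93.8, 69.4]
tool_rot: [-1.264, 1.173, 1.263]
force: [0.1, -0.2, -0.0]
grip_width: 0.3
```

>>> drive_tool([
  [[0, 0, 0, 0.1, 0, 0, 1], [0, 0, 0, 0.1, 0, 0, 1], [0, 0, 0, 0.1, 0, 0, 1]],
])

```text
clock: 6.1
position: [492.6, -93.5, 68.3]
tool_rot: [-1.264, 1.173, 1.264]
force: [0.0, -1.1, 0.1]
grip_width: -0.2
```

>>> drive_tool([
  [[0, 0, 0, 0.1, 0, 0, 1], [0, 0, 0, 0.1, 0, 0, 1], [0, 0, 0, 0.1, 0, 0, 1]],
])

```text
clock: 6.48
position: [492.6, -93.5, 67.3]
tool_rot: [-1.264, 1.173, 1.264]
force: [-0.0, 0.5, -0.2]
grip_width: -0.1
```

Run:
```python
from h import *
p=eyes.camera('wrist'); cv2.imwrite('pics/w2.png',p['img']); s=manip.sense();print(s['force'],s['position'],s['tau'])
```

```text
[ 0.63250752 -0.576809   -0.1750753 ] [492.64068672 -93.47562104  67.31632358] [ 5.49477791e-04 -3.18149221e+01  1.38344049e+01  3.07416916e+00
 -7.98048422e-04 -1.32004306e-06]
```

View pics/w2.png

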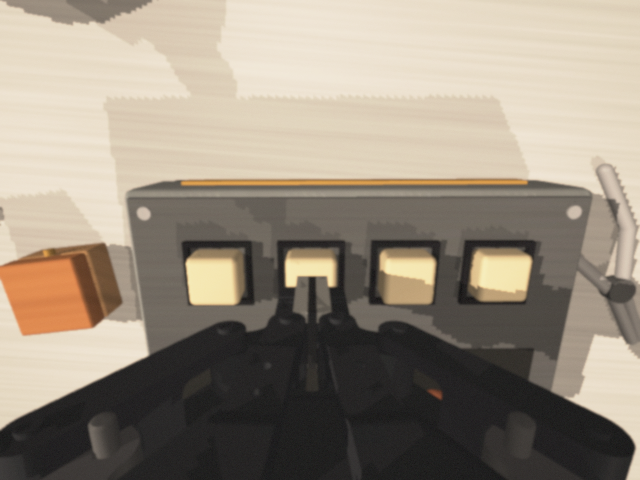

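>>> drive_tool([
  [[0, 0, 0, 0.05, 0, 0, 1], [0, 0, 0, 0.05, 0, 0, 1], [0, 0, 0, 0.05, 0, 0, 1]],
])

```text
clock: 6.9
position: [492.6, -93.5, 66.8]
tool_rot: [-1.264, 1.173, 1.264]
force: [0.4, -0.1, 0.8]
grip_width: -0.4
```

>>> drive_tool([
  [[0, 0, 0, 0.05, 0, 0, 1], [0, 0, 0, 0.05, 0, 0, 1], [0, 0, 0, 0.05, 0, 0, 1]],
])

```text
clock: 7.28
position: [492.6, -93.5, 66.3]
tool_rot: [-1.264, 1.173, 1.264]
force: [0.0, 0.3, 0.1]
grip_width: 0.1
```

Run:
```python
from h import *
p=eyes.camera('scene'); i=p['img'][150:315,215:385]; cv2.imwrite('pics/s2.png',cv2.resize(i,None,fx=3.6,fy=3.6,interpolation=cv2.INTER_CUBIC))
p=eyes.camera('wrist'); i=p['img'][220:340,160:560]; cv2.imwrite('pics/w3.png',cv2.resize(i,None,fx=2,fy=2,interpolation=cv2.INTER_CUBIC))
s=manip.sense();print(s['force'],s['position'])
u=np.array(p['R'])@s['position']+np.array(p['t']);print(u[0]/u[2]*p['fx']+p['cx'],u[1]/u[2]*p['fy']+p['cy'])
```

```text
[-0.08855627 -0.52743241  0.38064572] [492.61845363 -93.49579012  66.32048249]
310.0302426939491 280.2249983627353
```

View pics/s2.png

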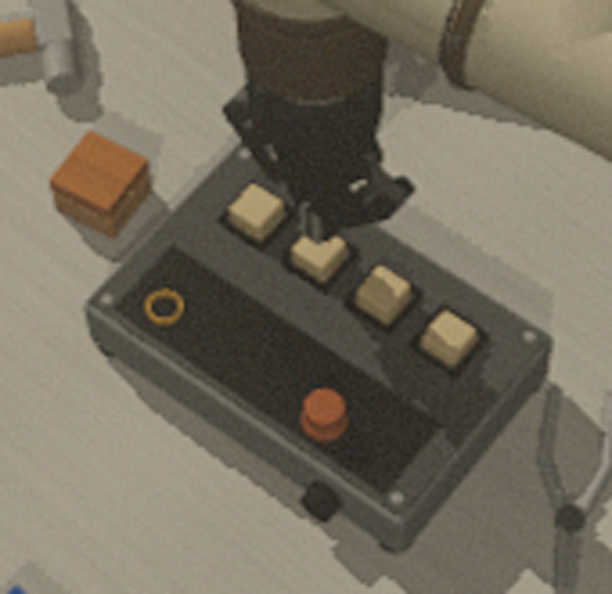

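View pics/w3.png

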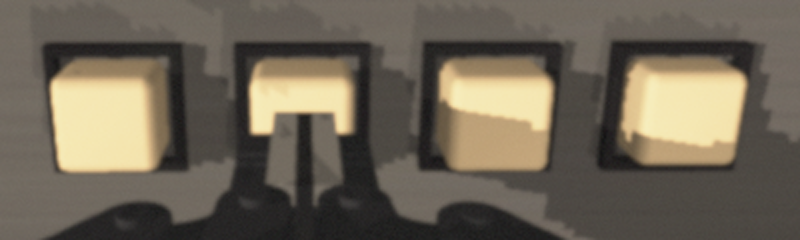

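>>> drive_tool([
  [[0, 0, 0, 0.05, 0, 0, 1], [0, 0, 0, 0.05, 0, 0, 1], [0, 0, 0, 0.05, 0, 0, 1]],
])

```text
clock: 7.75
position: [492.6, -93.5, 65.8]
tool_rot: [-1.264, 1.173, 1.264]
force: [-1.0, -1.0, 0.1]
grip_width: -0.2
```

Run:
```python
from h import *
a=np.load('scene.npy',allow_pickle=True).item()['img']
b=eyes.camera('scene')['img']; cv2.imwrite('pics/s3raw.png',b)
f=lambda i:cv2.resize(i[195:260,270:360],None,fx=4.4,fy=4.4,interpolation=cv2.INTER_CUBIC)
cv2.imwrite('pics/cmp.png',np.hstack([f(a),f(b)]))
```

```text
(no output)
```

View pics/cmp.png

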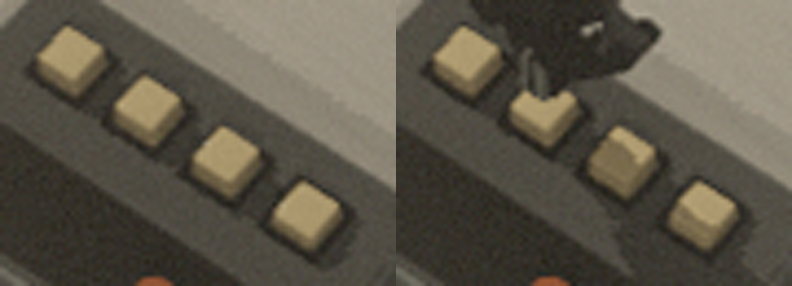

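>>> drive_tool([
  [[0, 0, 0, 0.05, 0, 0, 1], [0, 0, 0, 0.05, 0, 0, 1], [0, 0, 0, 0.05, 0, 0, 1]],
])

```text
clock: 8.18
position: [492.6, -93.5, 65.3]
tool_rot: [-1.264, 1.173, 1.264]
force: [0.4, -0.7, 0.2]
grip_width: -0.0
```

>>> drive_tool([
  [[0, 0, 0, 0.05, 0, 0, 1], [0, 0, 0, 0.05, 0, 0, 1], [0, 0, 0, 0.05, 0, 0, 1]],
])

```text
clock: 8.55
position: [492.6, -93.5, 64.8]
tool_rot: [-1.264, 1.173, 1.264]
force: [-0.2, 0.3, -0.6]
grip_width: -0.0
```

Run:
```python
from h import *
a=np.load('scene.npy',allow_pickle=True).item()['img']
b=eyes.camera('scene')['img']; cv2.imwrite('pics/s4raw.png',b)
f=lambda i:cv2.resize(i[205:235,285:315],None,fx=13,fy=13,interpolation=cv2.INTER_CUBIC)
cv2.imwrite('pics/cmp2.png',np.hstack([f(a),f(b)]))
p=eyes.camera('wrist'); np.save('w4.npy',p,allow_pickle=True); i=p['img'][220:340,160:560]; cv2.imwrite('pics/w4.png',cv2.resize(i,None,fx=2,fy=2,interpolation=cv2.INTER_CUBIC))
```

```text
(no output)
```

View pics/cmp2.png

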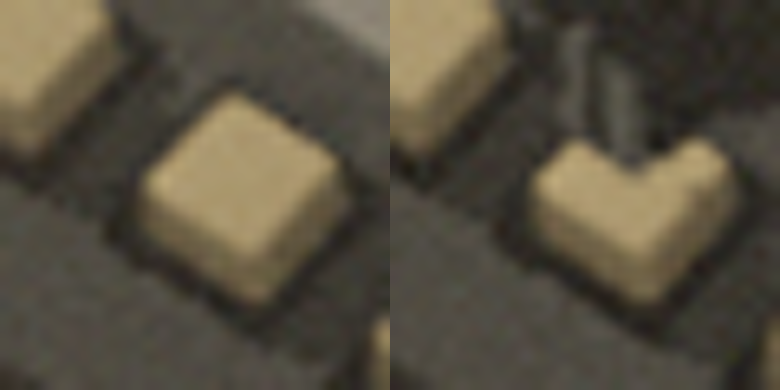

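View pics/w4.png

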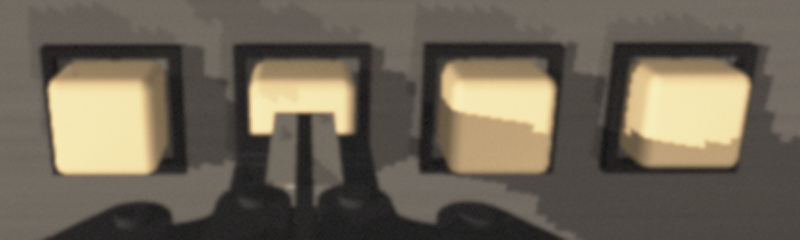

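The cap at place3 has not moved, so the fingertip must sit above its reported height. I'll keep stepping down slowly.

>>> drive_tool([
  [[0, 0, 0, 0.05, 0, 0, 1], [0, 0, 0, 0.05, 0, 0, 1], [0, 0, 0, 0.05, 0, 0, 1]],
])

```text
clock: 9.02
position: [492.6, -93.5, 64.3]
tool_rot: [-1.264, 1.173, 1.264]
force: [0.0, -0.9, 0.2]
grip_width: 0.0
```

>>> drive_tool([
  [[0, 0, 0, 0.05, 0, 0, 1], [0, 0, 0, 0.05, 0, 0, 1], [0, 0, 0, 0.05, 0, 0, 1]],
])

```text
clock: 9.4
position: [492.6, -93.5, 63.8]
tool_rot: [-1.264, 1.173, 1.264]
force: [0.8, 0.2, 0.1]
grip_width: -0.2
```

>>> drive_tool([
  [[0, 0, 0, 0.05, 0, 0, 1], [0, 0, 0, 0.05, 0, 0, 1], [0, 0, 0, 0.05, 0, 0, 1]],
])

```text
clock: 9.78
position: [492.6, -93.5, 63.3]
tool_rot: [-1.264, 1.173, 1.264]
force: [0.1, -0.5, 0.5]
grip_width: 0.2
```

Run:
```python
from h import *
a=np.load('scene.npy',allow_pickle=True).item()['img']
b=eyes.camera('scene')['img']; cv2.imwrite('pics/s5raw.png',b)
f=lambda i:cv2.resize(i[205:235,285:315],None,fx=13,fy=13,interpolation=cv2.INTER_CUBIC)
cv2.imwrite('pics/cmp3.png',np.hstack([f(a),f(b)]))
s=manip.sense();print(s['force'],s['position'],s['clock'])
```

```text
[-0.27422962 -0.21300445  0.03757388] [492.61919453 -93.50763015  63.30659833] 9.825
```

View pics/cmp3.png

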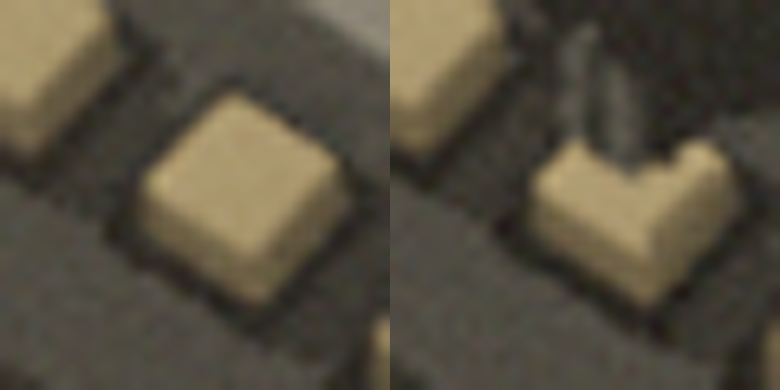

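>>> drive_tool([
  [[0, 0, 0, 0.05, 0, 0, 1], [0, 0, 0, 0.05, 0, 0, 1], [0, 0, 0, 0.05, 0, 0, 1]],
])

```text
clock: 10.2
position: [492.6, -93.5, 62.8]
tool_rot: [-1.264, 1.173, 1.264]
force: [-0.1, -0.1, 0.2]
grip_width: -0.3
```

>>> drive_tool([
  [[0, 0, 0, 0.05, 0, 0, 1], [0, 0, 0, 0.05, 0, 0, 1], [0, 0, 0, 0.05, 0, 0, 1]],
])

```text
clock: 10.58
position: [492.6, -93.5, 62.3]
tool_rot: [-1.264, 1.173, 1.264]
force: [0.2, -0.4, -0.4]
grip_width: -0.3
```

>>> drive_tool([
  [[0, 0, 0, 0.05, 0, 0, 1], [0, 0, 0, 0.05, 0, 0, 1], [0, 0, 0, 0.05, 0, 0, 1]],
])

```text
clock: 10.95
position: [492.6, -93.5, 61.8]
tool_rot: [-1.264, 1.173, 1.264]
force: [0.2, -0.6, 0.2]
grip_width: -0.2
```

Run:
```python
from h import *
a=np.load('scene.npy',allow_pickle=True).item()['img']
b=eyes.camera('scene')['img']; cv2.imwrite('pics/s6raw.png',b)
f=lambda i:cv2.resize(i[205:235,285:315],None,fx=13,fy=13,interpolation=cv2.INTER_CUBIC)
cv2.imwrite('pics/cmp4.png',np.hstack([f(a),f(b)]))
p=eyes.camera('wrist'); i=p['img'][220:340,160:560]; cv2.imwrite('pics/w5.png',cv2.resize(i,None,fx=2,fy=2,interpolation=cv2.INTER_CUBIC))
s=manip.sense();print(s['force'],s['position'],s['clock'])
```

```text
[-0.48246292  0.25230535  0.21656513] [492.65023973 -93.49232992  61.82128083] 11.05
```

View pics/cmp4.png

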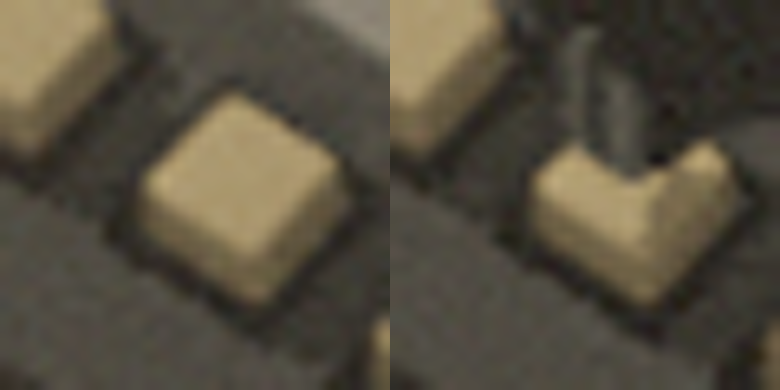

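View pics/w5.png

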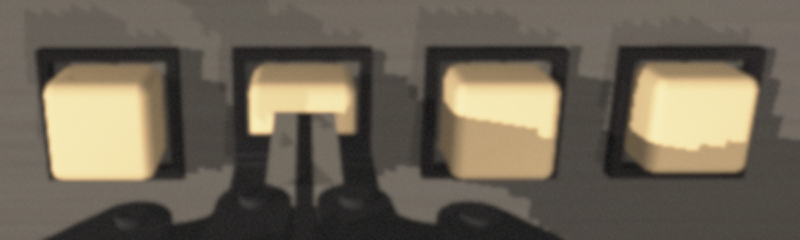

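Run:
```python
from h import *
S=np.load('scene.npy',allow_pickle=True).item()
def pr(P,X):
    u=np.array(P['R'])@X+np.array(P['t']); return (u[0]/u[2]*P['fx']+P['cx'],u[1]/u[2]*P['fy']+P['cy'])
for z in (55,62,71,76): 
    u=pr(S,np.array([492.6,-93.5,z])); print(z,u,((u[0]-285)*13,(u[1]-205)*13))
# predicted cap top corners in zoom px
c,s=np.cos(.075),np.sin(.075)
for z in (71,67.5,62):
  print(z,[tuple(np.round([(q[0]-285)*13,(q[1]-205)*13])) for q in [pr(S,np.array([492.4+c*a-s*b,-94.1+s*a+c*b,z])) for a,b in((13,13),(13,-13),(-13,-13),(-13,13))]])
b=cv2.imread('pics/s6raw.png')
cv2.imwrite('pics/s6z.png',cv2.resize(b[185:240,265:340],None,fx=10,fy=10,interpolation=cv2.INTER_CUBIC))
p=eyes.camera('top');cv2.imwrite('pics/t6z.png',cv2.resize(p['img'][195:285,300:415],None,fx=6,fy=6,interpolation=cv2.INTER_CUBIC))
```

```text
55 (np.float64(304.0002774141769), np.float64(221.5483013538449)) (np.float64(247.00360638429942), np.float64(215.1279175999836))
62 (np.float64(303.9381057972389), np.float64(219.9159359018144)) (np.float64(246.19537536410576), np.float64(193.9071667235873))
71 (np.float64(303.85727942890014), np.float64(217.79377505435116)) (np.float64(245.14463257570185), np.float64(166.31907570656506))
76 (np.float64(303.81193619090743), np.float64(216.6032521304196)) (np.float64(244.5551704817966), np.float64(150.84227769545487))
71 [(np.float64(257.0), np.float64(254.0)), (np.float64(137.0), np.float64(176.0)), (np.float64(230.0), np.float64(74.0)), (np.float64(349.0), np.float64(151.0))]
67.5 [(np.float64(257.0), np.float64(265.0)), (np.float64(138.0), np.float64(187.0)), (np.float64(231.0), np.float64(85.0)), (np.float64(350.0), np.float64(162.0))]
62 [(np.float64(258.0), np.float64(282.0)), (np.float64(139.0), np.float64(203.0)), (np.float64(231.0), np.float64(102.0)), (np.float64(350.0), np.float64(179.0))]
```

View pics/s6z.png

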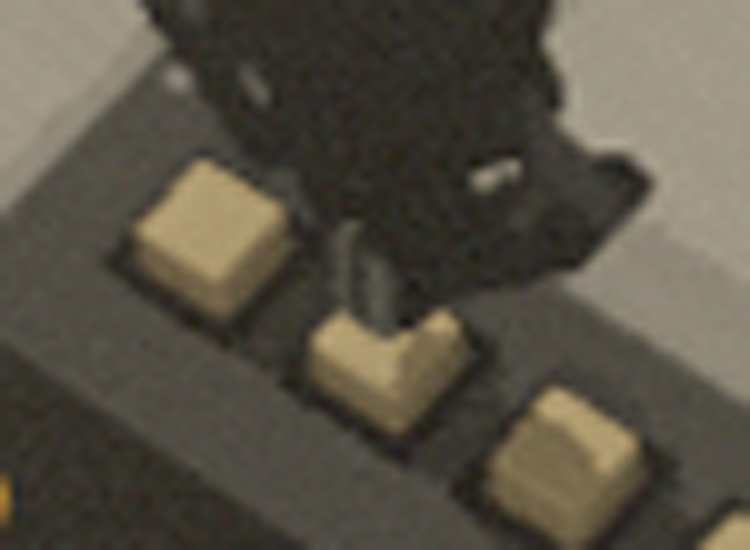

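View pics/t6z.png

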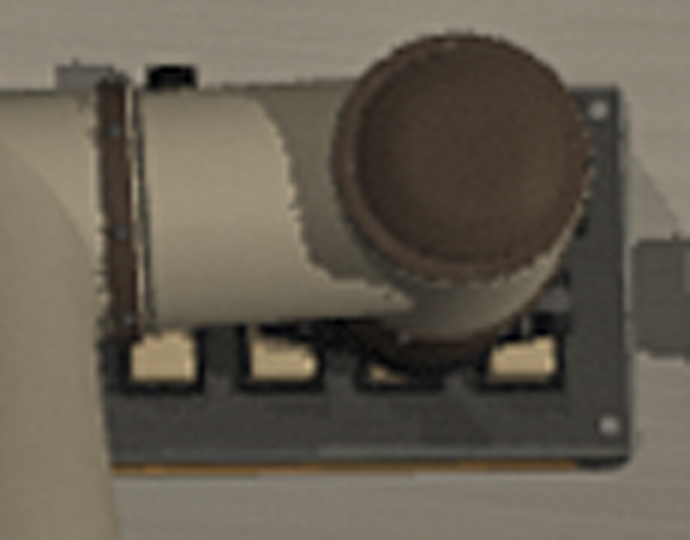

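>>> drive_tool([
  [[0, 0, 0, 0.05, 0, 0, 1], [0, 0, 0, 0.05, 0, 0, 1], [0, 0, 0, 0.05, 0, 0, 1]],
])

```text
clock: 11.48
position: [492.6, -93.5, 61.3]
tool_rot: [-1.264, 1.173, 1.264]
force: [0.7, -0.6, -0.0]
grip_width: -0.3
```

>>> drive_tool([
  [[0, 0, 0, 0.05, 0, 0, 1], [0, 0, 0, 0.05, 0, 0, 1], [0, 0, 0, 0.05, 0, 0, 1]],
])

```text
clock: 11.85
position: [492.7, -93.5, 60.8]
tool_rot: [-1.264, 1.173, 1.264]
force: [1.0, -0.4, -0.3]
grip_width: 0.1
```

>>> drive_tool([
  [[0, 0, 0, 0.05, 0, 0, 1], [0, 0, 0, 0.05, 0, 0, 1], [0, 0, 0, 0.05, 0, 0, 1]],
])

```text
clock: 12.22
position: [492.6, -93.5, 60.3]
tool_rot: [-1.264, 1.173, 1.264]
force: [-0.1, 0.4, 0.0]
grip_width: -0.1
```

>>> drive_tool([
  [[0, 0, 0, 0.06, 0, 0, 1], [0, 0, 0, 0.06, 0, 0, 1]],
])

```text
clock: 12.48
position: [492.6, -93.5, 59.7]
tool_rot: [-1.264, 1.173, 1.264]
force: [0.0, -0.2, -0.5]
grip_width: 0.2
```

>>> drive_tool([
  [[0, 0, 0, 0.06, 0, 0, 1], [0, 0, 0, 0.06, 0, 0, 1]],
])

```text
clock: 12.72
position: [492.6, -93.5, 59.1]
tool_rot: [-1.264, 1.173, 1.264]
force: [0.1, -0.5, 0.1]
grip_width: -0.1
```

>>> drive_tool([
  [[0, 0, 0, 0.06, 0, 0, 1], [0, 0, 0, 0.06, 0, 0, 1]],
])

```text
clock: 12.98
position: [492.6, -93.5, 58.5]
tool_rot: [-1.264, 1.173, 1.264]
force: [-0.2, -0.3, 0.1]
grip_width: -0.1
```

Run:
```python
from h import *
b=eyes.camera('scene')['img']
cv2.imwrite('pics/s7z.png',cv2.resize(b[185:240,265:340],None,fx=10,fy=10,interpolation=cv2.INTER_CUBIC))
p=eyes.camera('wrist'); np.save('w7.npy',p,allow_pickle=True); i=p['img'][220:340,160:560]; cv2.imwrite('pics/w7.png',cv2.resize(i,None,fx=2,fy=2,interpolation=cv2.INTER_CUBIC))
```

```text
(no output)
```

View pics/s7z.png

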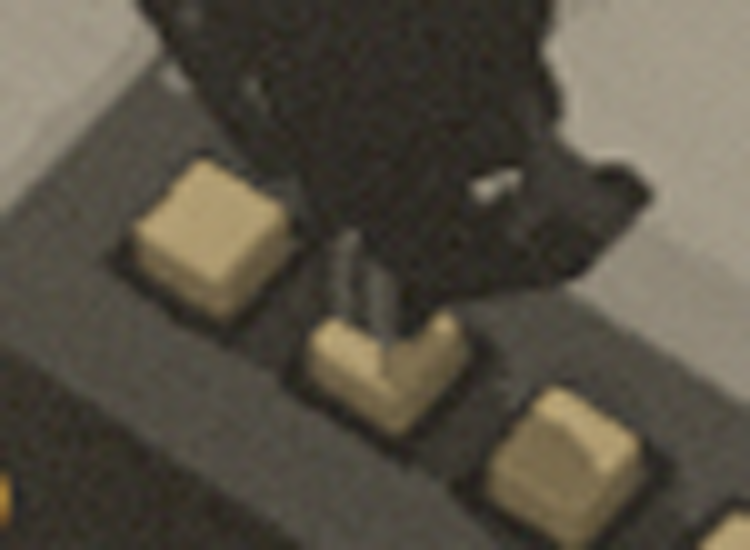

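View pics/w7.png

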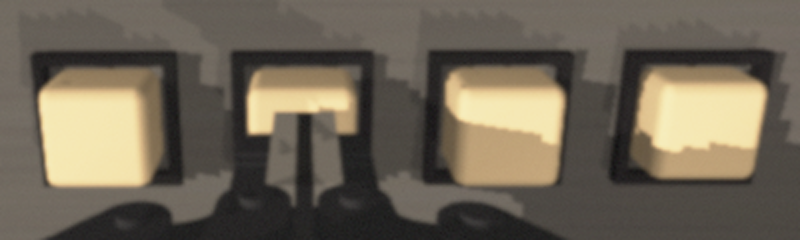

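The tip's shadow on the cap has almost reached the tip, so contact is close. The tip is really about 12 mm higher than reported.

>>> drive_tool([
  [[0, 0, 0, 0.05, 0, 0, 1], [0, 0, 0, 0.05, 0, 0, 1]],
])

```text
clock: 13.32
position: [492.6, -93.5, 58.0]
tool_rot: [-1.264, 1.173, 1.264]
force: [-0.4, -0.1, 0.2]
grip_width: 0.3
```

>>> drive_tool([
  [[0, 0, 0, 0.05, 0, 0, 1], [0, 0, 0, 0.05, 0, 0, 1]],
])

```text
clock: 13.58
position: [492.6, -93.5, 57.5]
tool_rot: [-1.264, 1.173, 1.264]
force: [-0.3, 0.2, 0.8]
grip_width: -0.1
```

>>> drive_tool([
  [[0, 0, 0, 0.05, 0, 0, 1], [0, 0, 0, 0.05, 0, 0, 1]],
])

```text
clock: 13.82
position: [492.6, -93.5, 56.9]
tool_rot: [-1.264, 1.173, 1.264]
force: [-0.4, -0.0, 0.1]
grip_width: 0.0
```

>>> drive_tool([
  [[0, 0, 0, 0.05, 0, 0, 1], [0, 0, 0, 0.05, 0, 0, 1]],
])

```text
clock: 14.08
position: [492.6, -93.5, 56.5]
tool_rot: [-1.264, 1.173, 1.264]
force: [0.0, -0.1, 0.4]
grip_width: 0.2
```

Run:
```python
from h import *
b=eyes.camera('scene')['img']
A=cv2.resize(b[195:240,270:315],None,fx=8.5,fy=8.5,interpolation=cv2.INTER_CUBIC)
p=eyes.camera('wrist'); i=p['img'][235:315,260:360]; B=cv2.resize(i,None,fx=4,fy=4,interpolation=cv2.INTER_CUBIC)
q=np.load('w4.npy',allow_pickle=True).item()['img'][235:315,260:360]; C=cv2.resize(q,None,fx=4,fy=4,interpolation=cv2.INTER_CUBIC)
o=np.zeros((600,800,3),np.uint8); o[:320,:400]=B;o[:320,400:]=C; cv2.imwrite('pics/w8.png',o[:320]); cv2.imwrite('pics/s8.png',A)
s=manip.sense(); print(s['force'],s['position'],s['clock'],s['joint_positions'])
```

```text
[-0.24584156 -0.70194675  0.4014896 ] [492.64726136 -93.48695523  56.52080796] 14.175 [ 1.36802582e-01  3.54171474e-01 -4.92700167e-01 -5.15785238e-06
 -7.23893306e-01 -1.63295858e+00]
```

View pics/w8.png

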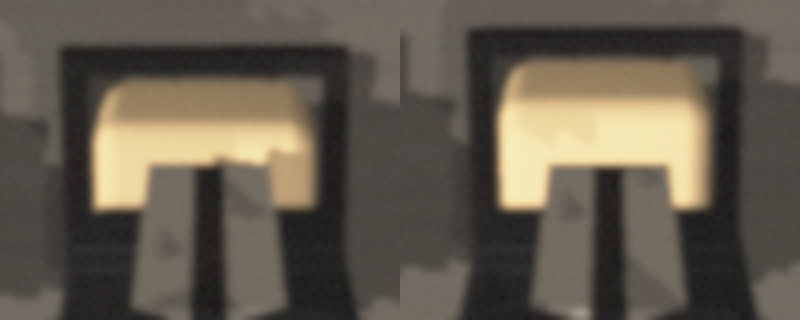

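View pics/s8.png

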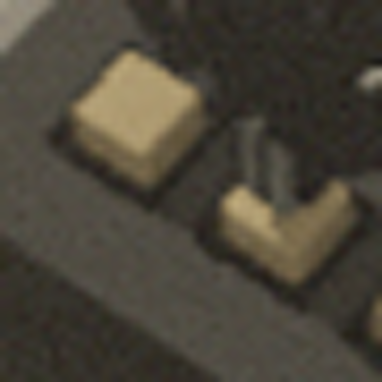

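Run:
```python
from h import *
p=eyes.camera('wrist');S=np.load('scene.npy',allow_pickle=True).item()
for z in (56.5,62,66,71,75): print(z,ray(p,312.5,276,z).round(1),ray(p,297,276,z).round(1),ray(p,328,276,z).round(1),'scene',ray(S,303.5,219.1,z).round(1))
# tau/wrist check of caps heights: p4 top rear & front?
```

```text
56.5 [490.2 -92.4  56.5] [ 490.8 -100.3   56.5] [489.6 -84.6  56.5] scene [489.2 -98.1  56.5]
62 [488.  -92.6  62. ] [ 488.6 -100.2   62. ] [487.5 -85.   62. ] scene [491.7 -95.7  62. ]
66 [486.4 -92.7  66. ] [ 487.  -100.1   66. ] [485.9 -85.3  66. ] scene [493.4 -94.   66. ]
71 [484.4 -92.9  71. ] [ 485. -100.   71.] [483.9 -85.8  71. ] scene [495.7 -91.8  71. ]
75 [482.8 -93.   75. ] [ 483.3 -100.    75. ] [482.3 -86.1  75. ] scene [497.5 -90.1  75. ]
```

The pictures put the tip several mm above the cap still, so I'll continue down.

>>> drive_tool([
  [[0, 0, 0, 0.08, 0, 0, 1], [0, 0, 0, 0.08, 0, 0, 1]],
])

```text
clock: 14.48
position: [492.6, -93.5, 55.6]
tool_rot: [-1.264, 1.173, 1.264]
force: [0.7, 0.1, 0.5]
grip_width: -0.1
```

>>> drive_tool([
  [[0, 0, 0, 0.08, 0, 0, 1], [0, 0, 0, 0.08, 0, 0, 1]],
])

```text
clock: 14.72
position: [492.6, -93.5, 54.8]
tool_rot: [-1.264, 1.173, 1.264]
force: [-0.6, -0.7, -0.2]
grip_width: 0.0
```

>>> drive_tool([
  [[0, 0, 0, 0.08, 0, 0, 1], [0, 0, 0, 0.08, 0, 0, 1]],
])

```text
clock: 14.98
position: [492.6, -93.5, 54.0]
tool_rot: [-1.264, 1.173, 1.264]
force: [-0.1, -0.5, 0.1]
grip_width: 0.0
```

>>> drive_tool([
  [[0, 0, 0, 0.08, 0, 0, 1], [0, 0, 0, 0.08, 0, 0, 1]],
])

```text
clock: 15.22
position: [492.5, -93.5, 53.2]
tool_rot: [-1.264, 1.173, 1.264]
force: [0.1, 0.3, -0.8]
grip_width: -0.1
```

>>> drive_tool([
  [[0, 0, 0, 0.08, 0, 0, 1], [0, 0, 0, 0.08, 0, 0, 1]],
])

```text
clock: 15.48
position: [492.5, -93.5, 52.4]
tool_rot: [-1.264, 1.173, 1.264]
force: [0.6, -0.2, 0.5]
grip_width: -0.0
```

Run:
```python
from h import *
p=eyes.camera('wrist'); i=p['img'][235:315,160:360]; cv2.imwrite('pics/w9.png',cv2.resize(i,None,fx=4,fy=4,interpolation=cv2.INTER_CUBIC))
s=manip.sense(); print(s['force'],s['position'],s['clock'])
```

```text
[-0.25769111 -0.19655621 -0.09617975] [492.58174668 -93.48870799  52.45921158] 15.525
```

View pics/w9.png

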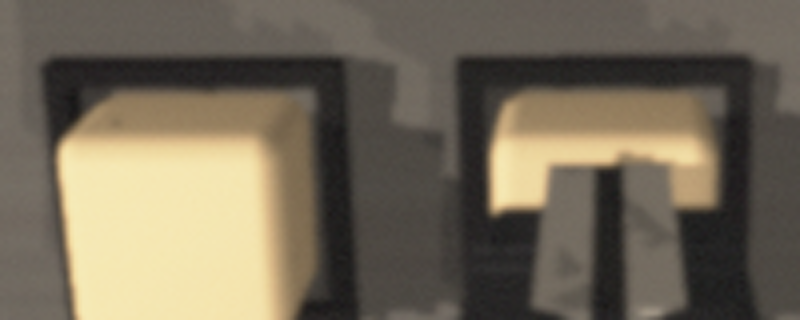

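>>> drive_tool([
  [[0, 0, 0, 0.06, 0, 0, 1], [0, 0, 0, 0.06, 0, 0, 1]],
])

```text
clock: 15.78
position: [492.6, -93.5, 51.9]
tool_rot: [-1.264, 1.173, 1.264]
force: [0.4, 0.1, 0.6]
grip_width: 0.2
```

>>> drive_tool([
  [[0, 0, 0, 0.06, 0, 0, 1], [0, 0, 0, 0.06, 0, 0, 1]],
])

```text
clock: 16.02
position: [492.6, -93.5, 51.3]
tool_rot: [-1.264, 1.173, 1.264]
force: [-0.1, 0.4, 0.1]
grip_width: 0.3
```

>>> drive_tool([
  [[0, 0, 0, 0.06, 0, 0, 1], [0, 0, 0, 0.06, 0, 0, 1]],
])

```text
clock: 16.27
position: [492.7, -93.5, 50.8]
tool_rot: [-1.264, 1.173, 1.264]
force: [-0.5, -0.4, 1.5]
grip_width: 0.2
```

>>> drive_tool([
  [[0, 0, 0, 0.05, 0, 0, 1], [0, 0, 0, 0.05, 0, 0, 1]],
])

```text
clock: 16.52
position: [492.7, -93.5, 50.3]
tool_rot: [-1.264, 1.173, 1.264]
force: [-0.3, -0.2, 0.4]
grip_width: 0.2
```

>>> drive_tool([
  [[0, 0, 0, 0.05, 0, 0, 1], [0, 0, 0, 0.05, 0, 0, 1]],
])

```text
clock: 16.77
position: [492.7, -93.5, 49.8]
tool_rot: [-1.264, 1.173, 1.264]
force: [-0.0, 0.5, 2.1]
grip_width: -0.0
```

>>> drive_tool([
  [[0, 0, 0, 0.08, 0, 0, 1], [0, 0, 0, 0.08, 0, 0, 1], [0, 0, 0, 0.08, 0, 0, 1]],
])

```text
clock: 17.15
position: [492.7, -93.5, 49.0]
tool_rot: [-1.264, 1.173, 1.264]
force: [-0.1, -0.2, 2.3]
grip_width: 0.2
```

Run:
```python
from h import *
p=eyes.camera('wrist'); s=manip.sense(); print(s['force'],s['position'],s['clock'])
```

```text
[0.17220487 1.46200484 1.97868457] [492.69849758 -93.4646605   48.95975381] 17.2
```

Place3 yields softly: contact at reported z≈50.3 and about 2.2 N at 49.0, so it is free. That makes the reported height about 20.5 mm too low. Next is place2 at the same depth.

>>> drive_tool([
  [[0, 0, 0, -1.2, 0, 0, 1], [0, 0, 0, -1.2, 0, 2.5, 1], [0, 0, 0, -1.2, 0, 5, 1], [0, 0, 0, -0.4, 0, 5, 1], [0, 0, 0, 0, 0, 5, 1], [0, 0, 0, 0.06, 0, 5, 1], [0, 0, 0, 0.06, 0, 5, 1]],
])

```text
clock: 18.08
position: [488.9, -44.0, 48.4]
tool_rot: [-1.263, 1.173, 1.264]
force: [-0.6, 1.9, 3.4]
grip_width: 0.2
```

Run:
```python
from h import *
p=eyes.camera('wrist'); s=manip.sense(); print(s['force'],s['position'],s['clock'])
```

```text
[-1.67678333  2.1491793   2.69174574] [488.85593123 -43.98591737  48.45031017] 18.125
```

>>> drive_tool([
  [[0, 0, 0, -1.3, 0, 0, 1], [0, 0, 0, -1.3, 0, 2.5, 1], [0, 0, 0, -1.3, 0, 5, 1], [0, 0, 0, -0.4, 0, 5, 1], [0, 0, 0, 0, 0, 5, 1], [0, 0, 0, 0, 0, 5, 1], [0, 0, 0, 0, 0, 5, 1]],
])

```text
clock: 19.0
position: [485.2, 5.7, 48.3]
tool_rot: [-1.263, 1.174, 1.263]
force: [0.3, -0.3, 0.1]
grip_width: 0.1
```

Run:
```python
from h import *
p=eyes.camera('wrist'); s=manip.sense(); print(s['force'],s['position'],s['clock'])
```

```text
[-0.54866158  1.13099876 -0.26884085] [485.21104014   5.78322164  48.34345134] 19.05
```

Place2 is free (about 2.7–3.4 N). Place1 gives no contact at the same height, so its cap stands lower. I'll tap it lightly to confirm.

>>> drive_tool([
  [[0, 0, 0, 0.08, 0, 0, 1], [0, 0, 0, 0.08, 0, 0, 1]],
])

```text
clock: 19.3
position: [485.3, 6.1, 47.6]
tool_rot: [-1.264, 1.173, 1.264]
force: [0.3, -0.6, 1.7]
grip_width: -0.0
```

>>> drive_tool([
  [[0, 0, 0, 0.05, 0, 0, 1], [0, 0, 0, 0.05, 0, 0, 1]],
])

```text
clock: 19.55
position: [485.2, 6.1, 47.3]
tool_rot: [-1.264, 1.173, 1.264]
force: [0.0, -1.5, 4.1]
grip_width: 0.1
```

>>> drive_tool([
  [[0, 0, 0, 0.03, 0, 0, 1], [0, 0, 0, 0.03, 0, 0, 1]],
])

```text
clock: 19.8
position: [485.3, 6.2, 46.9]
tool_rot: [-1.264, 1.173, 1.264]
force: [-0.4, -1.6, 2.9]
grip_width: 0.1
```

Place1 makes contact lower and more stiffly. To rule out place4, I'll tap it at the same height before pressing.

>>> drive_tool([
  [[0, 0, 0, -1.6, 0, 0, 1], [0, 0, 0, -1.6, 0, -5, 1], [0, 0, 0, -1.6, 0, -10, 1], [0, 0, 0, -1.6, 0, -15, 1], [0, 0, 0, -0.6, 0, -15, 1], [0, 0, 0, -0.16, 0, -15, 1], [0, 0, 0, -0.16, 0, -15, 1], [0, 0, 0, -0.16, 0, -15, 1]],
])

```text
clock: 20.8
position: [496.2, -142.6, 48.6]
tool_rot: [-1.265, 1.172, 1.265]
force: [-1.5, -1.0, 1.6]
grip_width: -0.2
```

Run:
```python
from h import *
p=eyes.camera('wrist'); s=manip.sense(); print(s['force'],s['position'],s['clock'])
cv2.imwrite('pics/w10.png',p['img'])
```

```text
[-1.02559624 -2.03543389  2.22164734] [ 496.23969022 -142.59943247   48.57630053] 20.85
```

View pics/w10.png

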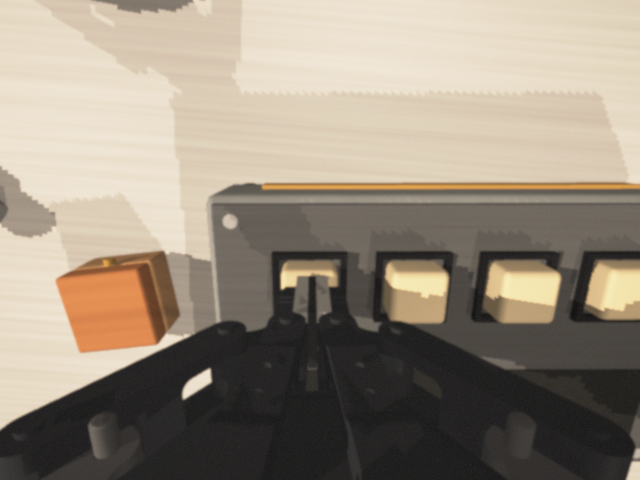

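Place4 also yields (about 2 N), as did 2 and 3. So place1 is the latched key, and I'll go back and press it.

>>> drive_tool([
  [[0, 0, 0, -1.6, 0, 0, 1], [0, 0, 0, -1.6, 0, 5, 1], [0, 0, 0, -1.6, 0, 10, 1], [0, 0, 0, -1.6, 0, 14.95, 1], [0, 0, 0, -0.6, 0, 14.95, 1], [0, 0, 0, 0.1, 0, 14.95, 1], [0, 0, 0, 0.1, 0, 14.95, 1], [0, 0, 0, 0.25, 0, 14.95, 1], [0, 0, 0, 0.4, 0, 14.95, 1], [0, 0, 0, 0.55, 0, 14.95, 1], [0, 0, 0, 0.62, 0, 14.95, 1], [0, 0, 0, 0.62, 0, 14.95, 1], [0, 0, 0, 0.62, 0, 14.95, 1]],
])

```text
clock: 22.48
position: [485.4, 5.2, 43.0]
tool_rot: [-1.263, 1.173, 1.263]
force: [-2.8, 2.2, 8.0]
grip_width: -0.3
```

>>> drive_tool([
  [[0, 0, 0, 0.06, 0, 0, 1], [0, 0, 0, 0.12, 0, 0, 1], [0, 0, 0, 0.12, 0, 0, 1]],
])

```text
clock: 22.85
position: [485.4, 5.2, 41.9]
tool_rot: [-1.263, 1.173, 1.263]
force: [-3.5, 3.1, 9.7]
grip_width: -0.4
```

>>> drive_tool([
  [[0, 0, 0, -0.2, 0, 0, 1], [0, 0, 0, -0.5, 0, 0, 1], [0, 0, 0, -0.65, 0, 0, 1], [0, 0, 0, -0.65, 0, 0, 1], [0, 0, 0, -0.65, 0, 0, 1]],
])

```text
clock: 23.48
position: [485.3, 5.3, 47.4]
tool_rot: [-1.264, 1.173, 1.264]
force: [-0.3, -0.8, 3.8]
grip_width: 0.0
```

Run:
```python
from h import *
p=eyes.camera('wrist'); s=manip.sense(); print(s['force'],s['position'],s['clock'])
```

```text
[ 0.20166107 -0.88705656  4.42019228] [485.29007776   5.28832912  47.3462768 ] 23.525
```

>>> drive_tool([
  [[0, 0, 0, -0.1, 0, 0, 1], [0, 0, 0, -0.1, 0, 0, 1], [0, 0, 0, -0.1, 0, 0, 1]],
])

```text
clock: 23.9
position: [485.2, 5.6, 48.4]
tool_rot: [-1.264, 1.173, 1.264]
force: [-0.1, -2.5, 2.8]
grip_width: 0.1
```

>>> drive_tool([
  [[0, 0, 0, -1.5, 0, 0, 1], [0, 0, 0, -7, 0, 0, 1], [0, 0, 0, -13, -3, 0, 1], [0, 0, 0, -16, -8, -5, 1], [0, 0, 0, -16, 6, -10, 1], [0, 0, 0, -16, 10, -14, 1], [0, 0, 0, -16, 10, -14, 1], [0, 0, 0, -16, 10, -14, 1]],
])

```text
clock: 24.9
position: [392.7, -142.2, 207.9]
tool_rot: [-1.26, 1.174, 1.263]
force: [-0.0, 0.2, -0.0]
grip_width: 0.2
```

Run:
```python
from h import *
b=eyes.camera('scene')['img']; a=np.load('scene.npy',allow_pickle=True).item()['img']
f=lambda i:cv2.resize(i[185:310,225:390],None,fx=2.4,fy=2.4,interpolation=cv2.INTER_CUBIC)
cv2.imwrite('pics/fin.png',np.hstack([f(a),f(b)]))
p=eyes.camera('wrist'); cv2.imwrite('pics/wfin.png',p['img']); s=manip.sense(); print(s['force'],s['position'],s['clock'])
```

```text
[-0.15661753 -0.02129035 -0.35782209] [ 395.21616509 -141.54151388  208.36125884] 25.0
```

View pics/fin.png

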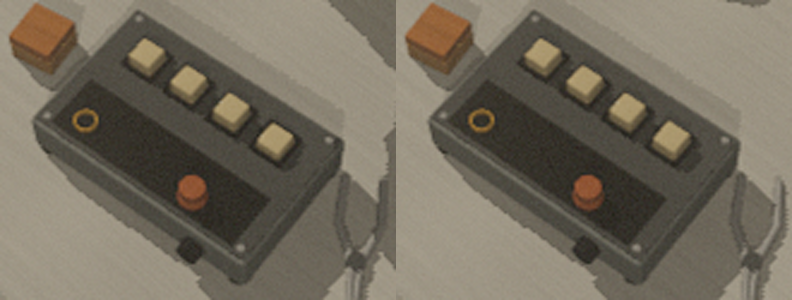

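View pics/wfin.png

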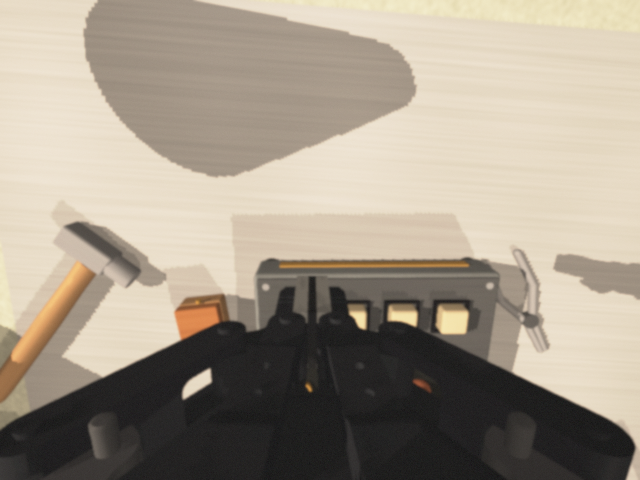

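In the scene view, place1 (right picture, about (672,138)) now stands level with the other keys. Its side face is taller than before, and the ring, loupe, pliers and ring box are where they were. At 48.4 it pushed back with 2.8 N, where before it gave no contact. The arm is clear, so I'm handing in.

Run:
```python
from h import *
print(job.hand_in())
```

```text
the job is handed in; nothing more can be done
None
```

The latched key was at place1 (the +y end). I pressed it to about 8 mm below the free level, where the force reached 9.7 N. It let go and came up with the finger, and I handed the job in at about 25 s.

**Taps:** with closed fingertips, places 2, 3 and 4 each gave way softly at 2–3.4 N, pushed about 2 mm by my estimate. Place1 gave no contact at the height where the others already pushed back. About 1 mm lower it met resistance that rose from 1.7 to 4.1 N in 0.3 mm. The next reading there was 2.9 N, so I tapped place4 as well before deciding. The 4.1 N reading is slightly above the 3.6 N tap limit given for the latched key.

**Last checks:** place1 now pushes back with 2.8 N at the height where it was out of reach before. The scene picture shows all four keys level, and the ring, loupe, pliers and ring box unmoved. The arm was clear and touching nothing. I did not compare the hammer, file and jar before and after, but the arm never worked near them.

**Disagreement:** the fingertips made contact about 20 mm lower than the reported tool height should have allowed. Because of that I set all depths from the measured contact on a free key, not from the nominal heights.

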